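# Nest a bar in the angle fixture and lock it

## Robot

A 7-joint arm with a two-finger parallel gripper is mounted at the origin on a cart in front of the work surface, level with it; the furniture and walls round the work are solid. World frame = base frame: x ahead of the robot, y to its left, z up, the work surface at z = 0. Lengths are in m, angles in rad, forces in N, time in s.
With the tool pointing down it reaches from about 0.425 to 0.925 m from the base axis. Payload 6.8 kg.
Tool frame: the origin (TCP) lies on the centre line of the jaws, within the pads' length; the fingertips stand bot.tip_reach ahead of it and the grasp point (between the pads) lies 3 mm ahead of it (bot.tip_reach is the distance from the TCP to the fingertips, in m); z points along the fingers, y is the line along which they close (so a half turn about z gives the same grasp; the last joint's range is limited). The gripper opens to 85 mm and grips with 20 to 120 N. Pads are 22 mm wide; open, the fingers measure 114 mm over their backs; the gripper's body (76 mm by 85 mm) begins 54 mm behind the grasp point. The pads swing forward as they close: fully open they stand 13 mm farther back than shut.
Start: joints at [1.022, 0.477, 0.022, 1.555, -0.011, 1.109, -0.083], TCP at [0.288, -0.61, 0.253] pointing down, gripper open.
Joint ranges: [-2.96, 2.96], [-0.34, 2.1], [-1.41, 1.46], [0.24, 2.44], [-1.37, 4.51], [0.17, 1.92], [-2.96, 2.96]. Speed limits (rad/s): [2.39, 2.39, 3.14, 3.14, 3.14, 3.14, 3.14].

## Interface

Orientations are given as a unit quaternion [w, x, y, z].
In Python, from station import bot gives the robot as it stands.
- The arm moves only by the tool jog_arm, never from a script. Its argument "deltas" is a list of rows, each a list of 7 numbers: the shift along the world's x, y, z in m, then the turn, a rotation vector about the world's x, y, z in rad, then the opening, from 0 (shut) to 1 (fully open). In form: [[x, y, z, rx, ry, rz, grip], ...]. A call has 1 to 10 rows; each row shifts and turns the commanded pose from where the row before left it; what a row does not reach is not made up. A row lasts 1/10 s, in which the tool goes at most 50 mm and 8.59 degrees, less where a joint would pass 70% of its speed; a pose out of reach is approached as far as the arm can. A call with a gripper value outside its range is refused whole. The fingers move at their own pace and stop on an object; "newtons" is the grip in N (left out, the last holds). Time passes only in rows, so rows that do not move let the fingers close. It gives the time, the measured TCP pose, the force, the opening and the grip force at its end, in the units of the state.
- bot.get_obs(): the state, without advancing time (a new reading comes with each control period).
- bot.read_camera(name): name is "side" or "top"; returns a dict with "img" (384x512x3 uint8, red, green, blue), "K" (3x3 intrinsics, pixels), "eye" and "attitude" of the camera in the world. Camera axes: x right, y down, z forward; pixel columns grow to the right and rows downward; lengths in m; the calibration is good to about 2 mm. A picture is of the moment at which its call begins. There is no depth.
- bot.hand_in(): hands the job in; it is judged then, once.
The state is a dict: "t": time; "q": joint angles; "joint_vel": joint speeds; "joint_torque": joint torques, N m; "eef_pos": TCP position; "tool_rot": TCP orientation; "contact_force": force on the tool from outside, world axes, zero at the start; "torque": the same for the moment, N m; "gripper_width": opening from 0.0 (shut) to 1.0 (fully open); "grasp_force": force on a finger pad.
Only numpy, scipy, OpenCV 4.12 (cv2) and the standard library are available. Lean on these libraries where they do the work, as an engineer would, in place of code of your own. Each camera call takes 0.05 s, during which the arm holds its last target. There are 200 camera calls.

## Task

Load the square aluminium bar lying on the table into the sloping nest of the angle fixture: lay it down in the pocket, long side up and down the slope, until it sits fully home on the bed. Then swing the T-handled locking lever over and down until its foot rests on the bar, and let go. Leave the V-block, the spacer ring and the engineer's square where they are.

Things in the scene. Friction and masses are not known exactly. Their poses are not given: they have to be found in the camera images.
- bar_mid (a point): centre of the loose square bar: plain milled aluminium, 34 x 34 x 82 mm, about 0.26 kg, lying on its side on the table. z is its long axis; x and y are normal to its flats. Either end and any flat will do.
- seat (a point): where the bar's centre belongs, in the middle of the fixture's sloping nest. Axes: x points up the slope (bar's long way), y is level across it, z is the bed's outward normal, 22 degrees from vertical, leaning to the fixture's front. The bed's surface is at z = -17 mm, the wall tops at z = -1 mm, so the seated bar stands 18 mm proud of the walls.
- bed: aluminium bed with the pocket; origin at the pocket's centre on the bed surface, 80 mm above the table; axes as seat. Pocket 87 mm (x) by 39 mm (y), 16 mm deep: 2.5 mm clearance on each side of the bar. Walls 8 mm thick; the side walls reach only 18 mm in from the ends, so half-way along both sides are open for 51 mm, down to the bed, for fingers. Bed 80 mm wide.
- fixture: the fixture as a whole, fixed to the table during the run: dark steel base plate 180 x 120 x 10 mm; origin on the table under the pocket's centre, z up. Its front (-x, the low end of the slope) faces the robot to within about 45 degrees.
- lever (a joint): angle of the locking lever in rad: 0 = shut, parallel to the bed with its foot just on the seated bar; positive = open, swung up and away towards the upper end. Starts open at 1.9 to 2.35 (1.95 points straight up); stops at -0.12 (no bar) and 2.6. A stiff friction pivot (about 0.25 N m, 2 to 3 N at the handle) keeps it where it is left.
- pivot (a point): axis of the lever's pivot at the upper end of the bed, in the middle; it runs along y. Axes as those of seat. From seat it lies at x = +66, z = +29 mm. The clevis is 32 mm wide and rises 10 mm above it. The open lever stands up to 290 mm above the table.
- handle (a point): middle of the lever's T-handle: a black round bar, 14 mm thick and 120 mm long along y, 137 mm from the pivot. The lever strap (14 mm wide, 7 mm thick) meets it in the middle; the 53 mm on either side is free to grip or push. Its own x points from the handle to the pivot; it turns with the lever. When shut it stands 46 mm above the bed's plane, beyond the bed's lower end.
- vee: V-block, ground steel, 50 x 44 x 36 mm, bystander; origin at the centre of its underside
- ring: spacer ring, 48 mm across, 18 mm high, bystander; origin at the centre of its underside
- square: engineer's square, 100 x 136 x 12 mm, lying flat, bystander; origin at the middle of its underside
There are look-alikes about, which are no part of the job. What is shaped like the part that bears bar_mid but black or orange is not meant.

How it is judged:
By the outcome, as a careful person would: the job done as asked, in the order asked, and still so for the second after the job is handed in, with the robot touching nothing.
It also fails if it takes over 72 s, if anything falls off the work surface, if the arm or the gripper's body presses on something with over 40 N, if the wrist force passes 120 N, or if a joint passes its speed limit or range.

## Working session

There is one attempt and no reset: what is moved stays moved. The work goes in short steps, Python scripts to look and compute and a tool call to move; the robot and the scene stay as the last step left them, time stands still between calls to the robot, and variables do not carry over. Pictures are saved under pics/ and viewed, at most 10 in all, crops included, and the job is handed in when it is done.

Besides the shell and the picture viewer there is one more tool, called after "Call:" in YAML: its name, and indented under it one key for each argument. jog_arm: Moves the arm, as the interface text tells. Its arguments: {"type":"object","properties":{"deltas":{"type":"array"},"newtons":{"type":"number"}},"required":["deltas"]}

```bash
mkdir -p pics; ls
python3 - <<'E'
from station import bot
import cv2
print(bot.tip_reach, bot.get_obs())
for n in("side","top"):
    c=bot.read_camera(n); cv2.imwrite(f"pics/{n}0.png",cv2.resize(c["img"][:,:,::-1],(800,600),interpolation=cv2.INTER_CUBIC)); print(n,c["K"],c["eye"],c["attitude"])
E
```

```text
pics
0.022 {'t': 0.0, 'q': array([ 1.02190697,  0.47775712,  0.02231952,  1.55644306, -0.01148932,
        1.10926107, -0.08312392]), 'joint_vel': array([-3.68420124e-04, -1.54229163e-04, -5.96169836e-05, -3.50304679e-04,
       -2.60243524e-03,  5.66198771e-04,  6.73555165e-04]), 'joint_torque': array([ 3.84153727e-04, -5.96448326e+01,  1.60788137e+00, -2.81192493e+01,
        1.22599269e-02,  9.47239052e-03,  1.15794819e-05]), 'eef_pos': array([ 0.28776175, -0.60999636,  0.25235764]), 'tool_rot': array([-8.32997623e-04,  9.75808633e-01,  2.18624686e-01, -2.52182675e-04]), 'contact_force': array([ 0.51415459,  0.51523507, -0.3794172 ]), 'torque': array([ 0.00856639, -0.04872144,  0.00684043]), 'grasp_force': 0.0, 'gripper_width': 1.0016449950908377}
side [[455.13797696   0.         251.30908017]
 [  0.         455.13797696 192.56035377]
 [  0.           0.           1.        ]] [0.1843714  0.93880414 0.81460167] [ 0.08616283 -0.19713835  0.87086768 -0.44192978]
top [[483.02351826   0.         256.4629777 ]
 [  0.         483.02351826 196.72599349]
 [  0.           0.           1.        ]] [0.26300044 0.10039022 1.43677947] [-0.07956417  0.72020051 -0.68501969  0.07568881]
```

View pics/side0.png

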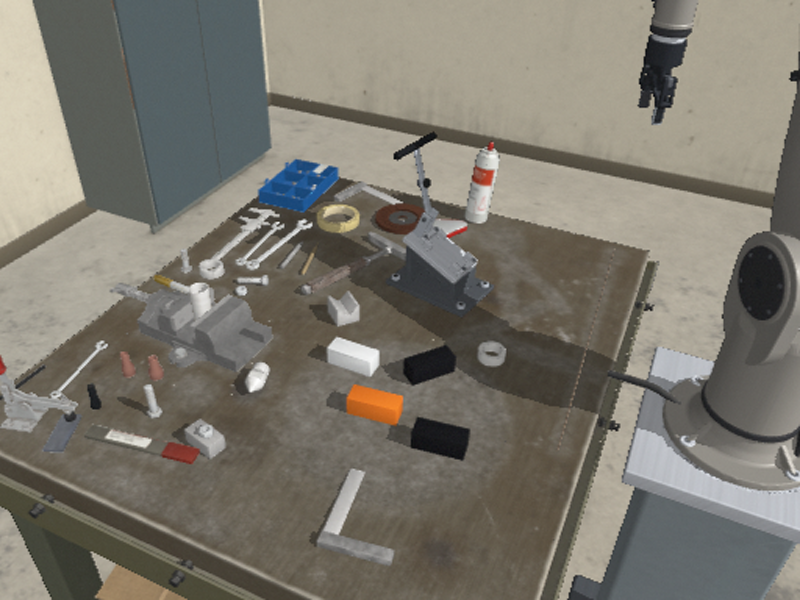

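View pics/top0.png

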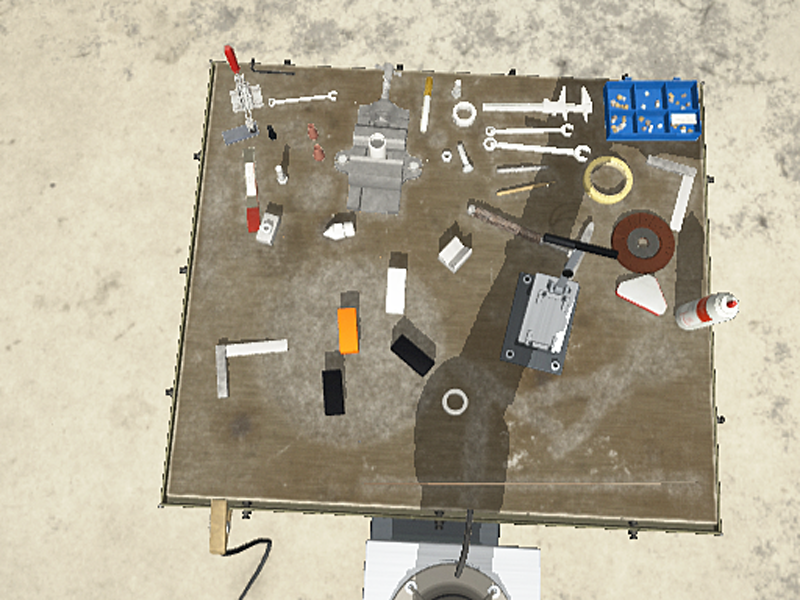

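The side view shows the bar at about (352,357), with the fixture at (435,265) and its lever open. The top view shows the bar at (396,290), the fixture at (545,315) and the handle at (580,246). I'll zoom in on both.

```bash
cat > h.py <<'E'
import numpy as np, cv2
from scipy.spatial.transform import Rotation as R
def rot(q): return R.from_quat(np.r_[q[1:],q[0]])
def proj(c,P):
    p=rot(c["attitude"]).inv().apply(np.atleast_2d(P)-c["eye"])@np.array(c["K"]).T
    return p[:,:2]/p[:,2:]
def crop(c,u,v,w,h,s,name):
    cv2.imwrite("pics/"+name,cv2.resize(c["img"][v:v+h,u:u+w,::-1],None,fx=s,fy=s,interpolation=cv2.INTER_CUBIC))
E
python3 - <<'E'
from station import bot
from h import *
import pickle
d={n:bot.read_camera(n) for n in("side","top")}
pickle.dump(d,open("c0.pkl","wb"))
crop(d["top"],240,130,155,115,5,"top1.png")
crop(d["side"],200,78,125,172,3.4,"side1.png")
E
```

```text
(no output)
```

View pics/top1.png

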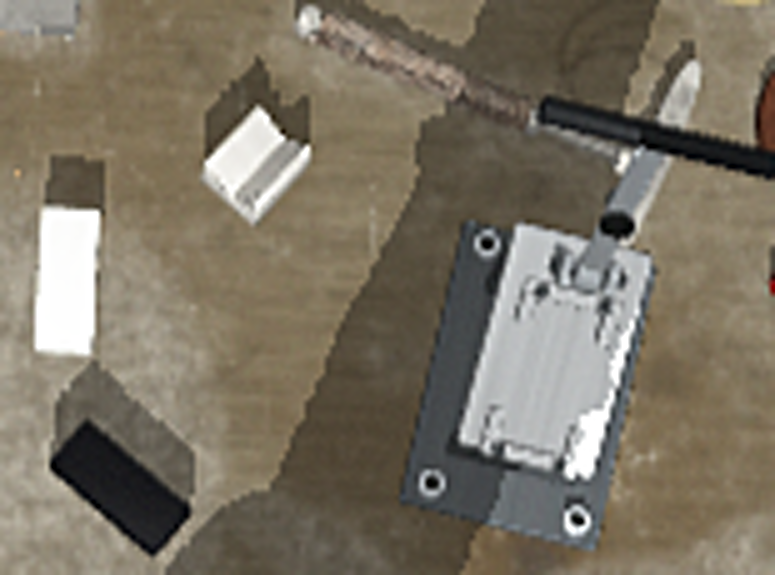

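View pics/side1.png

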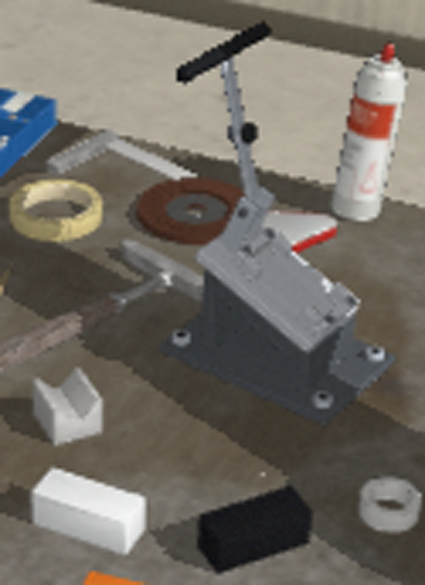

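The top crop shows the bar at x 35–100, y 208–354, the plate corners at (465,220), (400,500) and (600,550), and the handle's left end at (541,110). The side crop shows the bar at (32–145, 468–552) and the handle from (181,73) to (268,30). Next I'll fit poses to these points.

```bash
cat > fit.py <<'E'
from h import *
import pickle
from scipy.optimize import least_squares, minimize
d=pickle.load(open("c0.pkl","rb"))
T=lambda x,y:(240+(x+.5)/5-.5,130+(y+.5)/5-.5)
S=lambda x,y:(200+(x+.5)/3.4-.5,78+(y+.5)/3.4-.5)
F=lambda x,y:((x+.5)/1.5625-.5,(y+.5)/1.5625-.5)
# key -> observed
obs=[("plBL","top",T(465,220)),("plFL","top",T(400,500)),("plFR","top",T(600,550)),
("plBL","side",S(165,349)),("plFL","side",S(325,421)),("plFR","side",S(393,357)),
("boBL","top",T(487,243)),("boFL","top",T(432,483)),("boFR","top",T(578,520)),
("boBL","side",S(181,338)),("boFL","side",S(322,400)),("boFR","side",S(375,353)),
("bedUL","top",T(517,222)),("bedLL","top",T(460,445)),("bedUR","top",T(655,262)),
("bedUL","side",S(200,250)),("bedLL","side",S(308,347)),("bedLR","side",S(360,305)),
("hL","top",T(541,110)),("hR","top",F(617,254)),("hL","side",S(181,73)),("hR","side",S(268,30))]
a=np.deg2rad(22); B=np.array([[np.cos(a),0,-np.sin(a)],[0,1,0],[np.sin(a),0,np.cos(a)]])
def model(p):
    x,y,w,px,bu,bl,th,bx,bf,by=p[:10]
    bed=lambda v:np.array([0,0,.08])+B@np.array(v)
    m=dict(plBL=[px+.09,.06,.01],plFL=[px-.09,.06,.01],plFR=[px-.09,-.06,.01],boBL=[bx,by,.014],boFL=[bf,by,.014],boFR=[bf,-by,.014],
     bedUL=bed([bu,.04,0]),bedUR=bed([bu,-.04,0]),bedLL=bed([bl,.04,0]),bedLR=bed([bl,-.04,0]))
    h=np.array([.066,0,.046])+.137*np.array([-np.cos(th),0,np.sin(th)])
    m["hL"]=bed(h+[0,.06,0]);m["hR"]=bed(h-[0,.06,0]);m["pivot"]=bed([.066,0,.046]);m["seat"]=bed([0,0,.017]);m["h"]=bed(h)
    Rz=R.from_euler("z",w)
    return {k:Rz.apply(v)+[x,y,0] for k,v in m.items()}
def res(p):
    m=model(p); o=dict(top=p[10:12],side=p[12:14])
    return np.concatenate([proj(d[c],m[k])[0]+o[c]-u for k,c,u in obs]+[p[10:]/1.0])
if __name__=="__main__":
    s=least_squares(res,[.5,-.1,-.2,0,.07,-.06,2.1,.07,-.07,.045,0,0,0,0],loss="soft_l1")
    print(np.round(s.x,4)); r=res(s.x)
    for i,(k,c,u) in enumerate(obs): print(k,c,np.round(r[2*i:2*i+2],1),end="; ")
    m=model(s.x); print({k:np.round(m[k],4) for k in("seat","pivot","h")}, "std",np.round(np.sqrt(np.diag(np.linalg.inv(s.jac.T@s.jac))[:7]),4))
    # bar silhouette
    K={"top":(253,185),"side":(225,228)}; M={}
    for n,(u,v) in K.items():
        im=d[n]["img"]; mk=(im.min(2)>165).astype(np.uint8)
        _,l=cv2.connectedComponents(mk); M[n]=(l==l[v,u]).astype(np.float32)
        ys,xs=np.nonzero(M[n]); print(n,len(xs),xs.min(),xs.max(),ys.min(),ys.max())
    C=np.array([[i,j,k] for i in(-1,1) for j in(-1,1) for k in(-1,1)])*[.041,.017,.017]
    def cost(p):
        P=R.from_euler("z",p[2]).apply(C)+[p[0],p[1],.017]; e=0
        for n in K:
            im=np.zeros((384*4,512*4),np.uint8)
            h=cv2.convexHull(((proj(d[n],P)+.5)*4*16-8).astype(np.int32)); cv2.fillConvexPoly(im,h,255,shift=4)
            e+=np.abs(cv2.resize(im,(512,384),interpolation=cv2.INTER_AREA)/255.-M[n]).sum()
        return e
    # init from top pixel
    c=d["top"]; ys,xs=np.nonzero(M["top"]); r=rot(c["attitude"]).apply(np.linalg.inv(c["K"])@[xs.mean(),ys.mean(),1]); q=c["eye"]+r*(.034-c["eye"][2])/r[2]
    b=min((minimize(cost,[q[0],q[1],w],method="Nelder-Mead",options=dict(initial_simplex=[[q[0],q[1],w],[q[0]+.01,q[1],w],[q[0],q[1]+.01,w],[q[0],q[1],w+.15]])) for w in(-.2,0,.2)),key=lambda s:s.fun)
    print("bar",b.x,b.fun)
E
python3 fit.py
```

```text
[ 0.5578 -0.1523 -0.2042  0.0088  0.0779 -0.0518  2.2312  0.0857 -0.0665
  0.0445 -0.0597  0.0517  0.096  -0.1288]
plBL top [ 0.2 -0.2]; plFL top [0.1 0.2]; plFR top [-0.5  0.3]; plBL side [-1.8 -1.4]; plFL side [ 0.5 -0.5]; plFR side [ 1.1 -0.3]; boBL top [0.1 0.1]; boFL top [ 0.  -0.1]; boFR top [0.1 0. ]; boBL side [-0.1  0.1]; boFL side [0.  0.2]; boFR side [-0.1  0.3]; bedUL top [0.  0.6]; bedLL top [-0.4 -0.7]; bedUR top [ 0.  -0.6]; bedUL side [-0.3  0.5]; bedLL side [ 0.9 -0.2]; bedLR side [-0.2  0.3]; hL top [ 0.1 -0.2]; hR top [0.2 0.6]; hL side [0.3 1. ]; hR side [-0.8 -0.1]; {'seat': array([ 0.5516, -0.151 ,  0.0958]), 'pivot': array([ 0.6008, -0.1612,  0.1474]), 'h': array([ 0.6375, -0.1688,  0.2792])} std [0.0057 0.0028 0.009  0.0056 0.0054 0.0053 0.0454]
top 342 247 259 171 200
side 529 210 242 216 240
bar [6.13026893e-01 1.27827969e-01 2.94738934e-04] 108.39999999999999
```

Call:
jog_arm:
  deltas:
    - [0,0.01,0.03,0,0,-0.025,1]
    - [0.01,0.03,0.03,0,0,-0.025,1]
    - [0.018,0.041,0.02,0,0,-0.025,1]
    - [0.018,0.041,0,0,0,-0.025,1]
    - [0.018,0.041,0,0,0,-0.025,1]
    - [0.018,0.041,0,0,0,-0.025,1]
    - [0.018,0.041,0,0,0,-0.025,1]
    - [0.018,0.041,0,0,0,-0.025,1]
    - [0.018,0.041,0,0,0,-0.025,1]
    - [0.018,0.041,0,0,0,-0.025,1]
  newtons: 60

```text
t: 1.2
eef_pos: [0.4423, -0.2407, 0.3334]
tool_rot: [0.0, 0.996, 0.095, 0.0]
contact_force: [-0.3, -0.2, 0.2]
gripper_width: 1.004
grasp_force: 0.0
```

```bash
sed -i 's/im.min(2)>165/im.min(2)>TH/; s/^d=pickle/import sys; TH=int(sys.argv[1]) if len(sys.argv)>1 else 165\nd=pickle/; s/\[p\[10:\]\/1.0\]/[p[10:], [(p[5]+.0515)*1000, (p[4]-.078)*500, (p[7]+p[8]-2*p[3])*1000]]/' fit.py; for t in 150 180 200; do python3 fit.py $t|grep -v plBL; done; python3 fit.py | head -4
```

```text
[ 0.5576 -0.1522 -0.2041  0.0095  0.0781 -0.0515  2.233   0.0855 -0.0664
  0.0446 -0.0506  0.053   0.084  -0.1308]
top 349 247 259 171 200
side 557 210 242 216 240
bar [ 0.61311798  0.12776825 -0.00291468] 81.83529411764707
[ 0.5576 -0.1522 -0.2041  0.0095  0.0781 -0.0515  2.233   0.0855 -0.0664
  0.0446 -0.0506  0.053   0.084  -0.1308]
top 336 247 259 172 200
side 403 210 242 216 240
bar [ 6.13001482e-01  1.27881826e-01 -1.93073861e-04] 227.23529411764704
[ 0.5576 -0.1522 -0.2041  0.0095  0.0781 -0.0515  2.233   0.0855 -0.0664
  0.0446 -0.0506  0.053   0.084  -0.1308]
top 329 247 259 172 200
side 195474 0 511 0 383
bar [0.63735483 0.14405822 0.32738999] 195462.69411764704
[ 0.5576 -0.1522 -0.2041  0.0095  0.0781 -0.0515  2.233   0.0855 -0.0664
  0.0446 -0.0506  0.053   0.084  -0.1308]
plBL top [ 0.3 -0.3]; plFL top [0.1 0.1]; plFR top [-0.5  0.1]; plBL side [-1.9 -1.4]; plFL side [ 0.3 -0.6]; plFR side [ 1.  -0.4]; boBL top [0.  0.2]; boFL top [-0.  0.]; boFR top [0.1 0.1]; boBL side [-0.   0.2]; boFL side [0.1 0.2]; boFR side [-0.1  0.3]; bedUL top [0.  0.6]; bedLL top [-0.4 -0.7]; bedUR top [ 0.  -0.6]; bedUL side [-0.3  0.5]; bedLL side [ 0.9 -0.2]; bedLR side [-0.2  0.3]; hL top [ 0.1 -0.2]; hR top [0.2 0.6]; hL side [0.3 1. ]; hR side [-0.8 -0.1]; {'seat': array([ 0.5513, -0.1509,  0.0958]), 'pivot': array([ 0.6006, -0.1611,  0.1474]), 'h': array([ 0.6375, -0.1688,  0.2791])} std [0.0028 0.0026 0.0089 0.0022 0.0017 0.001  0.0206]
top 342 247 259 171 200
```

Call:
jog_arm:
  deltas:
    - [0.019,0.041,0,0,0,-0.021,1]
    - [0.019,0.041,0,0,0,-0.021,1]
    - [0.019,0.041,0,0,0,-0.021,1]
    - [0.019,0.041,0,0,0,-0.021,1]
    - [0.019,0.041,-0.02,0,0,-0.021,1]
    - [0.019,0.041,-0.03,0,0,-0.021,1]
    - [0.019,0.041,-0.03,0,0,-0.021,1]
    - [0.019,0.041,-0.03,0,0,-0.021,1]
    - [0.018,0.04,-0.03,0,0,-0.022,1]
    - [0,0,-0.02,0,0,0,1]

```text
t: 2.2
eef_pos: [0.6066, 0.1211, 0.1801]
tool_rot: [-0.002, 1.0, 0.004, -0.0]
contact_force: [0.2, -0.2, -0.9]
gripper_width: 1.002
grasp_force: 0.0
```

Call:
jog_arm:
  deltas:
    - [0,0,-0.03,0,0,0,1]
    - [0,0,-0.03,0,0,0,1]
    - [0,0,-0.03,0,0,0,1]
    - [0,0,-0.02,0,0,0,1]
    - [0,0,-0.02,0,0,0,1]
    - [0,0,-0.015,0,0,0,1]
    - [0,0,0,0,0,0,1]

```text
t: 2.9
eef_pos: [0.605, 0.1131, 0.035]
tool_rot: [0.0, 1.0, 0.0, -0.002]
contact_force: [-1.4, -0.7, 0.0]
gripper_width: 0.998
grasp_force: 0.0
```

Call:
jog_arm:
  deltas:
    - [0.004,0.008,-0.002,0,0,0,1]
    - [0.004,0.007,-0.002,0,0,0,1]
    - [0,0,0,0,0,0,1]
    - [0,0,0,0,0,0,0.2]
    - [0,0,0,0,0,0,0.2]
    - [0,0,0,0,0,0,0.2]
    - [0,0,0,0,0,0,0.2]
    - [0,0,0,0,0,0,0.2]

```text
t: 3.7
eef_pos: [0.6148, 0.1284, 0.0335]
tool_rot: [-0.0, 1.0, 0.0, 0.0]
contact_force: [-1.2, -0.5, 2.4]
gripper_width: 0.385
grasp_force: 62.1
```

Run:
```python
from station import bot
o=bot.get_obs(); print({k:o[k].round(4) if hasattr(o[k],'round') else o[k] for k in o})
```

```text
{'t': 3.7, 'q': array([-0.0983,  0.6851, -0.2829,  1.7994,  0.2794,  0.6957, -2.1067]), 'joint_vel': array([ 0.0002,  0.002 ,  0.0003, -0.0003,  0.001 ,  0.0023, -0.0007]), 'joint_torque': array([-5.23000e-02, -6.03368e+01, -3.58050e+00, -1.86883e+01,
        5.70000e-03, -1.65700e-01,  1.42000e-02]), 'eef_pos': array([0.6148, 0.1284, 0.0335]), 'tool_rot': array([-0.e+00,  1.e+00,  3.e-04,  3.e-04]), 'contact_force': array([-1.2445, -0.455 ,  2.4205]), 'torque': array([-0.1097,  0.1153, -0.0262]), 'grasp_force': 62.09738373756409, 'gripper_width': 0.3848954104112965}
```

Call:
jog_arm:
  deltas:
    - [0,0,0.02,0,0,0,0.2]
    - [0,0,0.03,0,0,0,0.2]
    - [0,0,0.04,0,0,0,0.2]
    - [-0.005,0,0.04,0,0,0,0.2]
    - [-0.015,-0.01,0.04,0,0,0,0.2]
    - [-0.025,-0.02,0.019,0,0,-0.04,0.2]
    - [-0.025,-0.03,0,0,0,-0.04,0.2]
    - [-0.025,-0.03,0,0,0,-0.04,0.2]
    - [-0.018,-0.03,0,0,0,-0.04,0.2]
    - [0,-0.03,0,0,0,-0.044,0.2]

```text
t: 4.7
eef_pos: [0.498, -0.0228, 0.2214]
tool_rot: [0.001, 0.995, -0.102, -0.002]
contact_force: [1.0, 0.1, -2.2]
gripper_width: 0.384
grasp_force: 61.3
```

Call:
jog_arm:
  deltas:
    - [0,-0.03,0,-0.013,-0.063,0,0.2]
    - [0,-0.03,0,-0.013,-0.063,0,0.2]
    - [0,-0.03,0,-0.013,-0.063,0,0.2]
    - [0,-0.02,0,-0.013,-0.063,0,0.2]
    - [0,-0.009,0,-0.013,-0.062,0,0.2]
    - [0,0,0,-0.013,-0.062,0,0.2]
    - [0,0,0,0,0,0,0.2]
    - [0,0,0,0,0,0,0.2]

```text
t: 5.5
eef_pos: [0.5008, -0.1402, 0.2217]
tool_rot: [0.02, 0.977, -0.099, 0.189]
contact_force: [-0.4, 0.0, -2.1]
gripper_width: 0.388
grasp_force: 61.2
```

```bash
cat > st.py <<'E'
from station import bot
from h import *
o=bot.get_obs(); w=-.2041; a=np.deg2rad(22)
F=R.from_euler("z",w)*R.from_euler("y",-a)   # bed axes
seat=np.array([.5513,-.1509,.0958])
D=R.from_euler("x",np.pi)  # tool desired in bed axes
rt=rot(o["tool_rot"]); err=((F*D)*rt.inv()).as_rotvec()
print("t",o["t"],"pos",o["eef_pos"].round(4),"bed-frame tcp mm",(F.inv().apply(o["eef_pos"]-seat)*1e3).round(1),"rot needed",err.round(3),"F bed",F.inv().apply(o["contact_force"]).round(1),"grip",o["grasp_force"],o["gripper_width"])
E
python3 st.py
python3 - <<'E'
from station import bot
from h import *
import pickle
d={n:bot.read_camera(n) for n in("side","top")}
pickle.dump(d,open("c1.pkl","wb"))
for n,q in(("top",(315,155,75,70)),("side",(250,85,75,90))):
    crop(d[n],*q,5.3,"x.png"); globals()[n]=cv2.imread("pics/x.png")
h=480; cv2.imwrite("pics/hover.png",np.hstack([cv2.copyMakeBorder(i,0,480-i.shape[0],0,0,cv2.BORDER_CONSTANT) for i in(top,side)]))
E
```

```text
t 5.5 pos [ 0.5008 -0.1402  0.2217] bed-frame tcp mm [ -0.7   0.2 136. ] rot needed [ 0.    -0.003 -0.001] F bed [-1.1 -0.  -1.8] grip 61.22420310974121 0.3877259748947996
```

View pics/hover.png

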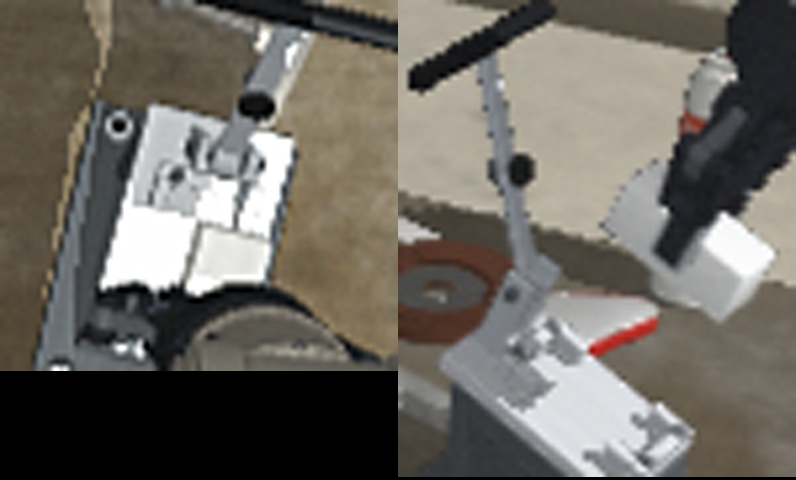

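The bar is held tilted above the nest. In the side panel its low end face is at about (735,213)–(777,252)–(722,320), and the pocket is clear below it. I'll descend close to the nest, then overlay the predicted outlines.

Call:
jog_arm:
  deltas:
    - [0.007,-0.0015,-0.0167,0,-0.003,0,0.2]
    - [0.007,-0.0015,-0.0167,0,0,0,0.2]
    - [0.007,-0.0015,-0.0167,0,0,0,0.2]
    - [0.007,-0.0015,-0.0167,0,0,0,0.2]
    - [0.0077,-0.0014,-0.0167,0,0,0,0.2]
    - [0,0,0,0,0,0,0.2]
    - [0,0,0,0,0,0,0.2]

```text
t: 6.3
eef_pos: [0.5375, -0.1475, 0.1385]
tool_rot: [0.019, 0.976, -0.099, 0.191]
contact_force: [-0.6, 0.2, -2.4]
gripper_width: 0.388
grasp_force: 61.1
```

```bash
python3 st.py
cat > ov.py <<'E'
from station import bot
from h import *
import sys
from itertools import product
w=-.2041; F=R.from_euler("z",w)*R.from_euler("y",-np.deg2rad(22)); seat=np.array([.5513,-.1509,.0958])
o=bot.get_obs(); c=bot.read_camera("side"); u,v,W,H,s=[int(a) for a in sys.argv[2:7]]
im=cv2.resize(c["img"][v:v+H,u:u+W,::-1],None,fx=s,fy=s,interpolation=cv2.INTER_CUBIC)
def line(P,col):
    q=((proj(c,P)+.5-[u,v])*s*16).astype(np.int32); cv2.polylines(im,[q.reshape(-1,1,2)],False,col,1,shift=4)
def box(f,col):
    C=np.array(list(product((-1,1),repeat=3)))
    for i in range(8):
        for j in range(i):
            if np.abs(C[i]-C[j]).sum()==2: line(np.array([f(C[i]),f(C[j])]),col)
rt=rot(o["tool_rot"])
box(lambda k:o["eef_pos"]+rt.apply(np.array([-.0018,0,.0165])+k*[.041,.017,.017]),(0,0,255))
for hx,hy in((.0435,.0195),(.0515,.0275)):
    for z in (-.017,-.001) if hx<.05 else (-.001,):
        line(seat+F.apply(np.array([[-hx,-hy,z],[hx,-hy,z],[hx,hy,z],[-hx,hy,z],[-hx,-hy,z]])),(0,200,0) if z<-.01 else (255,0,0))
cv2.imwrite("pics/"+sys.argv[1],im)
E
python3 ov.py ov1.png 255 120 80 60 10
```

```text
t 6.3 pos [ 0.5375 -0.1475  0.1385] bed-frame tcp mm [ 2.8  0.5 44.9] rot needed [ 0.     0.002 -0.001] F bed [-1.5  0.1 -2. ] grip 61.05049252510071 0.38763066820921366
```

View pics/ov1.png

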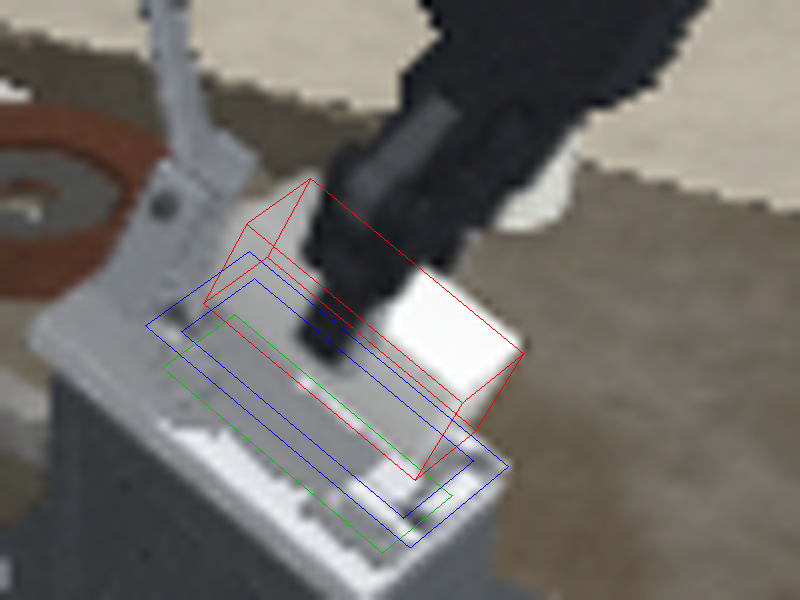

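The overlay matches the bar (low corner at 523,350) and the bed's low corners (365,598) and (508,465) to about 1 px. I'll start the insertion and watch the forces.

Call:
jog_arm:
  deltas:
    - [-0.0002,-0.0005,-0.004,0,0,0,0.2]
    - [0.0012,-0.0003,-0.003,0,0,0,0.2]
    - [0.001,-0.0002,-0.002,0,0,0,0.2]
    - [0.0007,-0.0001,-0.0015,0,0,0,0.2]
    - [0.0007,-0.0001,-0.0015,0,0,0,0.2]
    - [0.0007,-0.0001,-0.0014,0,0,0,0.2]
    - [0,0,0,0,0,0,0.2]

```text
t: 7.05
eef_pos: [0.5413, -0.1491, 0.125]
tool_rot: [0.019, 0.976, -0.1, 0.191]
contact_force: [-0.5, -0.0, -3.2]
gripper_width: 0.386
grasp_force: 61.1
```

```bash
python3 st.py
```

```text
t 7.05 pos [ 0.5413 -0.1491  0.125 ] bed-frame tcp mm [ 1.5 -0.3 30.9] rot needed [ 0.     0.003 -0.001] F bed [-1.7 -0.1 -2.8] grip 61.11851692199707 0.3858210784595675
```

Call:
jog_arm:
  deltas:
    - [0.0008,-0.0001,-0.0019,0,0.003,0,0.2]
    - [0.0007,-0.0001,-0.0018,0,0,0,0.2]
    - [0.0007,-0.0001,-0.0018,0,0,0,0.2]
    - [0.0007,-0.0001,-0.0018,0,0,0,0.2]
    - [0.0007,-0.0001,-0.0018,0,0,0,0.2]
    - [0,0,0,0,0,0,0.2]

```text
t: 7.65
eef_pos: [0.5448, -0.1496, 0.1158]
tool_rot: [0.02, 0.977, -0.1, 0.19]
contact_force: [0.2, 0.8, -2.2]
gripper_width: 0.387
grasp_force: 61.1
```

```bash
python3 st.py
```

```text
t 7.65 pos [ 0.5448 -0.1496  0.1158] bed-frame tcp mm [ 1.4 -0.1 21. ] rot needed [ 0.    -0.001 -0.001] F bed [-0.8  0.8 -2. ] grip 61.11910343170166 0.3874835523927308
```

Call:
jog_arm:
  deltas:
    - [0.0005,-0.0001,-0.0014,0,0,0,0.2]
    - [0.0004,-0.0001,-0.001,0,0,0,0.2]
    - [0.0004,-0.0001,-0.001,0,0,0,0.2]
    - [0.0003,0,-0.0007,0,0,0,0.2]
    - [0.0003,0,-0.0007,0,0,0,0.2]
    - [0,0,0,0,0,0,0.2]

```text
t: 8.25
eef_pos: [0.5468, -0.15, 0.1113]
tool_rot: [0.02, 0.977, -0.1, 0.19]
contact_force: [-0.4, 0.5, -2.4]
gripper_width: 0.389
grasp_force: 61.3
```

```bash
python3 st.py
```

```text
t 8.25 pos [ 0.5468 -0.15    0.1113] bed-frame tcp mm [ 1.5 -0.  16.1] rot needed [ 0.001 -0.    -0.001] F bed [-1.3  0.4 -2.1] grip 61.29745960235596 0.38948526056133087
```

Call:
jog_arm:
  deltas:
    - [0.0002,0,-0.0005,0,0,0,0.2]
    - [0.0002,0,-0.0005,0,0,0,0.2]
    - [0.0002,0,-0.0005,0,0,0,0.2]
    - [0.0002,0,-0.0005,0,0,0,0.2]
    - [0,0,0,0,0,0,0.2]

```text
t: 8.75
eef_pos: [0.5468, -0.15, 0.1113]
tool_rot: [0.02, 0.976, -0.1, 0.19]
contact_force: [-19.2, 4.8, 30.2]
gripper_width: 0.388
grasp_force: 66.2
```

```bash
python3 st.py
```

```text
t 8.75 pos [ 0.5468 -0.15    0.1113] bed-frame tcp mm [ 1.5  0.  16. ] rot needed [ 0.002  0.001 -0.001] F bed [-7.   0.8 35.4] grip 66.21755719184875 0.3878196212166644
```

Call:
jog_arm:
  deltas:
    - [-0.0006,0.0001,0.0014,0,0,0,0.2]
    - [0,0,0,0,0,0,0.8]
    - [0,0,0,0,0,0,0.8]
    - [0,0,0,0,0,0,0.8]
    - [-0.0073,0.0015,0.0185,0,0,0,0.8]
    - [-0.011,0.0023,0.0278,0,0,0,0.8]
    - [-0.011,0.0023,0.0278,0,0,0,0.8]
    - [-0.011,0.0023,0.0278,0,0,0,0.8]
    - [-0.011,0.0023,0.0278,0,0,0,0.8]
    - [0,0,0,0,0,0,0.8]

```text
t: 9.75
eef_pos: [0.4968, -0.1396, 0.2442]
tool_rot: [0.02, 0.976, -0.1, 0.193]
contact_force: [-0.1, -0.2, -0.3]
gripper_width: 0.798
grasp_force: 0.0
```

```bash
python3 st.py
python3 - <<'E'
from station import bot
from h import *
c=bot.read_camera("side"); crop(c,245,75,85,110,5,"x.png"); a=cv2.imread("pics/x.png")
cv2.imwrite("pics/seated.png",a)
E
```

```text
t 9.75 pos [ 0.4968 -0.1396  0.2442] bed-frame tcp mm [  4.    0.  158.4] rot needed [ 0.002  0.006 -0.   ] F bed [-0.2 -0.2 -0.3] grip 0.0 0.7983619933768354
```

View pics/seated.png

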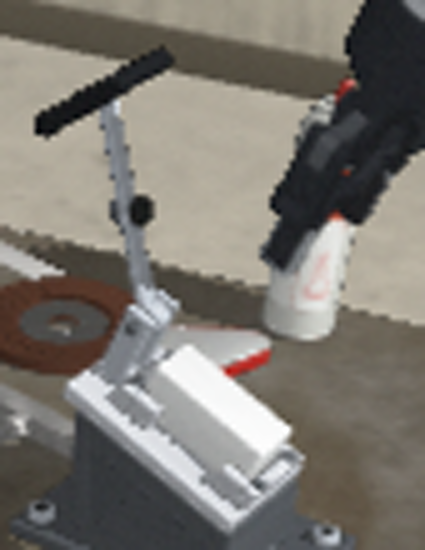

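The bar sits in the nest at about (220,410), and the lever is still open with its handle at (40–170, 50–135). Now I'll close the fingers and move them over and behind the handle's left half.

Call:
jog_arm:
  deltas:
    - [-0.0105,0.0022,0.0264,0,0.003,0,0]
    - [-0.0105,0.0022,0.0264,0,0.003,0,0]
    - [0.0342,-0.0003,0.0136,0,0,0,0]
    - [0.0342,-0.0003,0.0136,0,0,0,0]
    - [0.0342,-0.0003,0.0136,0,0,0,0]
    - [0.0342,-0.0003,0.0136,0,0,0,0]
    - [0.0342,-0.0003,0.0136,0,0,0,0]
    - [0,0,0,0,0,0,0]
    - [0,0,0,0,0,0,0]

```text
t: 10.7
eef_pos: [0.6459, -0.136, 0.3589]
tool_rot: [0.02, 0.977, -0.099, 0.185]
contact_force: [0.1, 0.5, -0.9]
gripper_width: 0.001
grasp_force: 0.0
```

```bash
python3 st.py
```

```text
t 10.7 pos [ 0.6459 -0.136   0.3589] bed-frame tcp mm [181.6  33.7 210.4] rot needed [-0.    -0.009 -0.001] F bed [-0.4  0.5 -0.9] grip 0.0 0.001215416175450117
```

Call:
jog_arm:
  deltas:
    - [0.0085,-0.0018,-0.012,0,-0.009,0,0]
    - [0.0069,-0.0014,-0.0153,0,0,0,0]
    - [0.0069,-0.0014,-0.0153,0,0,0,0]
    - [0.0069,-0.0014,-0.0153,0,0,0,0]
    - [0,0,0,0,0,0,0]
    - [0,0,0,0,0,0,0]

```text
t: 11.3
eef_pos: [0.6747, -0.1422, 0.3025]
tool_rot: [0.019, 0.976, -0.1, 0.191]
contact_force: [-0.5, -0.1, -0.1]
gripper_width: -0.005
grasp_force: 0.0
```

```bash
python3 st.py;  python3 - <<'E'
from station import bot
from h import *
c=bot.read_camera("side"); crop(c,235,45,100,100,5,"behind.png")
E
```

```text
t 11.3 pos [ 0.6747 -0.1422  0.3025] bed-frame tcp mm [187.9  33.5 147. ] rot needed [ 0.     0.002 -0.001] F bed [-0.5 -0.2  0. ] grip 0.0 -0.004908747540061546
```

View pics/behind.png

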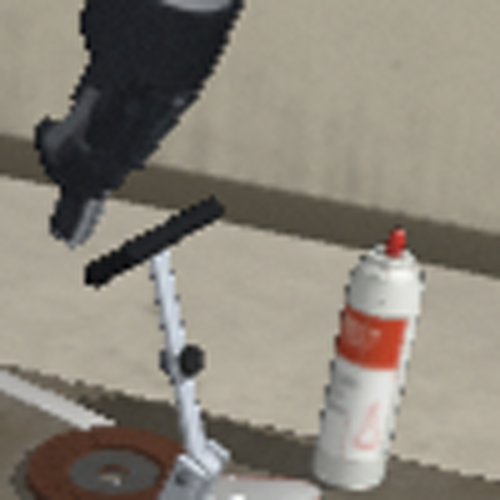

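The fingertips at (70,240) are behind and just below the handle's left half at (95–130, 265), as predicted. Next I'll work out the pull arc.

```bash
cat > arc.py <<'E'
from h import *
F=R.from_euler("z",-.2041)*R.from_euler("y",-np.deg2rad(22))
p=np.array([187.9,33.5,147.])
W=[[172,33.5,141]]+[[84-137*np.cos(t),33.5,35+137*np.sin(t)] for t in np.r_[2.2:0.69:-0.075]]
for i,w in enumerate(W):
    d=F.apply(np.array(w)-p)/1e3; p=np.array(w); print(i,d.round(4).tolist(),np.round(w))
E
python3 arc.py
```

```text
0 [-0.0122, 0.0025, -0.0115] [172.  34. 141.]
1 [-0.0084, 0.0017, 0.0017] [165.  34. 146.]
2 [-0.0098, 0.002, 0.0021] [156.  34. 151.]
3 [-0.01, 0.0021, 0.0014] [147.  34. 157.]
4 [-0.01, 0.0021, 0.0006] [138.  34. 161.]
5 [-0.0101, 0.0021, -0.0002] [128.  34. 165.]
6 [-0.01, 0.0021, -0.0009] [118.  34. 168.]
7 [-0.0099, 0.0021, -0.0017] [108.  34. 170.]
8 [-0.0098, 0.002, -0.0025] [ 98.  34. 171.]
9 [-0.0096, 0.002, -0.0032] [ 88.  34. 172.]
10 [-0.0093, 0.0019, -0.0039] [ 78.  34. 172.]
11 [-0.009, 0.0019, -0.0046] [ 67.  34. 171.]
12 [-0.0086, 0.0018, -0.0053] [ 57.  34. 169.]
13 [-0.0082, 0.0017, -0.0059] [ 47.  34. 167.]
14 [-0.0077, 0.0016, -0.0066] [ 38.  34. 164.]
15 [-0.0072, 0.0015, -0.0071] [ 28.  34. 160.]
16 [-0.0067, 0.0014, -0.0077] [ 19.  34. 156.]
17 [-0.0061, 0.0013, -0.0082] [ 10.  34. 150.]
18 [-0.0055, 0.0011, -0.0086] [  2.  34. 144.]
19 [-0.0049, 0.001, -0.009] [ -6.  34. 138.]
20 [-0.0042, 0.0009, -0.0093] [-14.  34. 131.]
21 [-0.0035, 0.0007, -0.0096] [-21.  34. 123.]
```

Call:
jog_arm:
  deltas:
    - [-0.0062,0.0013,-0.0058,0,0,0,0]
    - [-0.006,0.0012,-0.0057,0,0,0,0]
    - [-0.0084,0.0017,0.0017,0,0,0,0]
    - [-0.0098,0.002,0.0021,0,0,0,0]
    - [-0.01,0.0021,0.0014,0,0,0,0]
    - [-0.01,0.0021,0.0006,0,0,0,0]
    - [-0.0101,0.0021,-0.0002,0,0,0,0]
    - [-0.01,0.0021,-0.0009,0,0,0,0]
    - [0,0,0,0,0,0,0]

```text
t: 12.25
eef_pos: [0.6026, -0.1274, 0.2962]
tool_rot: [0.02, 0.976, -0.1, 0.191]
contact_force: [0.4, -0.2, -0.1]
gripper_width: -0.001
grasp_force: 0.0
```

```bash
python3 st.py
```

```text
t 12.25 pos [ 0.6026 -0.1274  0.2962] bed-frame tcp mm [117.3  33.4 168.8] rot needed [ 0.001  0.001 -0.001] F bed [ 0.3 -0.1 -0.2] grip 0.0 -0.0010277582470171846
```

Call:
jog_arm:
  deltas:
    - [-0.0099,0.0021,-0.0017,0,0,0,0]
    - [-0.0098,0.002,-0.0025,0,0,0,0]
    - [-0.0096,0.002,-0.0032,0,0,0,0]
    - [-0.0093,0.0019,-0.0039,0,0,0,0]
    - [-0.009,0.0019,-0.0046,0,0,0,0]
    - [-0.0086,0.0018,-0.0053,0,0,0,0]
    - [-0.0082,0.0017,-0.0059,0,0,0,0]

```text
t: 12.95
eef_pos: [0.5391, -0.1141, 0.2688]
tool_rot: [0.019, 0.976, -0.1, 0.191]
contact_force: [0.4, 0.6, 0.5]
gripper_width: 0.001
grasp_force: 0.6
```

```bash
python3 st.py
cat > lev.py <<'E'
# lever angle from dark handle silhouette in the side view: two fixed-fixture handle fit
from station import bot
from h import *
F=R.from_euler("z",-.2041)*R.from_euler("y",-np.deg2rad(22)); seat=np.array([.5513,-.1509,.0958])
c=bot.read_camera("side"); g=c["img"].max(2)<60; best=[]
for t in np.arange(-.15,2.5,.02):
    h=np.array([.066-.137*np.cos(t),0,.029+.137*np.sin(t)])
    P=[h+[0,y,0] for y in np.linspace(-.058,-.012,40)]
    q=proj(c,seat+F.apply(P)).round().astype(int); best.append((g[q[:,1],q[:,0]].mean(),round(t,2)))
print(sorted(best)[::-1][:8])
E
python3 lev.py
```

```text
t 12.95 pos [ 0.5391 -0.1141  0.2688] bed-frame tcp mm [ 46.8  33.5 167.7] rot needed [ 0.     0.003 -0.001] F bed [0.4 0.6 0.3] grip 0.5833081807941198 0.001021006888725726
[(np.float64(1.0), np.float64(1.65)), (np.float64(1.0), np.float64(1.63)), (np.float64(1.0), np.float64(1.61)), (np.float64(1.0), np.float64(1.59)), (np.float64(1.0), np.float64(1.57)), (np.float64(1.0), np.float64(1.55)), (np.float64(1.0), np.float64(1.53)), (np.float64(1.0), np.float64(1.51))]
```

Run:
```python
from station import bot
from h import *
c=bot.read_camera("side"); crop(c,245,55,100,130,4,"pull.png")
c=bot.read_camera("top");
```

```text
(no output)
```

View pics/pull.png

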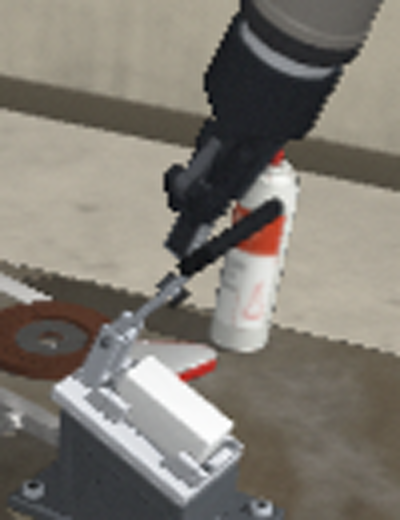

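The handle now runs from about (183,270) to (280,207), well forward of vertical, with the fingertip at (180,245). I'll solve for the angle.

Run:
```python
from h import *
import pickle
c=pickle.load(open("c1.pkl","rb"))["side"]
F=R.from_euler("z",-.2041)*R.from_euler("y",-np.deg2rad(22)); seat=np.array([.5513,-.1509,.0958])
f=lambda x,y:np.array([245+(x+.5)/4-.5,55+(y+.5)/4-.5])
for t in np.arange(.6,1.7,.1):
    h=np.array([.066-.137*np.cos(t),0,.029+.137*np.sin(t)])
    q=proj(c,seat+F.apply([h-[0,.06,0],h+[0,.06,0]]))
    print(round(t,2),((q-[245,55]+.5)*4).round().tolist(),(h*1e3).round())
```

```text
0.6 [[323.0, 326.0], [236.0, 394.0]] [-47.   0. 106.]
0.7 [[321.0, 308.0], [233.0, 376.0]] [-39.   0. 117.]
0.8 [[317.0, 290.0], [229.0, 357.0]] [-29.   0. 127.]
0.9 [[312.0, 271.0], [222.0, 338.0]] [-19.   0. 136.]
1.0 [[304.0, 254.0], [215.0, 319.0]] [ -8.   0. 144.]
1.1 [[296.0, 236.0], [205.0, 301.0]] [  4.   0. 151.]
1.2 [[285.0, 220.0], [194.0, 283.0]] [ 16.   0. 157.]
1.3 [[274.0, 204.0], [182.0, 266.0]] [ 29.   0. 161.]
1.4 [[261.0, 189.0], [168.0, 250.0]] [ 43.   0. 164.]
1.5 [[247.0, 176.0], [154.0, 236.0]] [ 56.   0. 166.]
1.6 [[233.0, 164.0], [138.0, 223.0]] [ 70.   0. 166.]
```

The angle is about 1.29, on the planned arc, so I'll carry on.

Call:
jog_arm:
  deltas:
    - [-0.0077,0.0016,-0.0066,0,0,0,0]
    - [-0.0072,0.0015,-0.0071,0,0,0,0]
    - [-0.0067,0.0014,-0.0077,0,0,0,0]
    - [-0.0061,0.0013,-0.0082,0,0,0,0]
    - [-0.0055,0.0011,-0.0086,0,0,0,0]
    - [-0.0049,0.001,-0.009,0,0,0,0]
    - [-0.0042,0.0009,-0.0093,0,0,0,0]
    - [0,0,0,0,0,0,0]

```text
t: 13.9
eef_pos: [0.4964, -0.1053, 0.2112]
tool_rot: [0.019, 0.977, -0.099, 0.19]
contact_force: [0.1, 0.2, -0.1]
gripper_width: -0.002
grasp_force: 0.0
```

```bash
python3 st.py; python3 lev.py
```

```text
t 13.9 pos [ 0.4964 -0.1053  0.2112] bed-frame tcp mm [-15.2  33.5 130.6] rot needed [ 0.     0.    -0.001] F bed [ 0.   0.2 -0.2] grip 0.0 -0.0020084094892192576
[(np.float64(1.0), np.float64(1.21)), (np.float64(1.0), np.float64(1.19)), (np.float64(1.0), np.float64(1.09)), (np.float64(1.0), np.float64(1.07)), (np.float64(1.0), np.float64(1.05)), (np.float64(1.0), np.float64(1.03)), (np.float64(1.0), np.float64(1.01)), (np.float64(1.0), np.float64(0.99))]
```

Call:
jog_arm:
  deltas:
    - [-0.0012,0.0003,0.01,0,0,0,0]
    - [-0.004,0.0008,0.014,0,0,0,0]
    - [-0.005,0.001,0.015,0,0,0,0]
    - [-0.0009,0.0002,0,0.0195,0.094,0,0]
    - [-0.0009,0.0002,0,0.0195,0.094,0,0]
    - [-0.0009,0.0002,0,0.0195,0.094,0,0]
    - [-0.0009,0.0001,0,0.0193,0.094,0,0]
    - [0,0,0,0,0,0,0]
    - [0,0,0,0,0,0,0]

```text
t: 14.85
eef_pos: [0.4842, -0.1026, 0.2522]
tool_rot: [-0.0, 0.995, -0.101, 0.003]
contact_force: [-0.6, -0.3, -0.5]
gripper_width: -0.0
grasp_force: 0.0
```

```bash
cat > st2.py <<'E'
from station import bot
from h import *
o=bot.get_obs(); Z=R.from_euler("z",-.2041); s=np.array([.5513,-.1509,0])
print("t",o["t"],"fix-frame tcp mm",(Z.inv().apply(o["eef_pos"]-s)*1e3).round(1),"rot needed",((Z*R.from_euler("x",np.pi))*rot(o["tool_rot"]).inv()).as_rotvec().round(3),"F",o["contact_force"].round(1))
E
python3 st2.py; python3 lev.py
```

```text
t 14.85 fix-frame tcp mm [-75.5  33.7 252.2] rot needed [ 0.     0.005 -0.001] F [-0.6 -0.3 -0.5]
[(np.float64(1.0), np.float64(1.37)), (np.float64(1.0), np.float64(1.35)), (np.float64(1.0), np.float64(1.31)), (np.float64(1.0), np.float64(1.29)), (np.float64(1.0), np.float64(1.27)), (np.float64(1.0), np.float64(1.25)), (np.float64(1.0), np.float64(1.23)), (np.float64(1.0), np.float64(1.21))]
```

Call:
jog_arm:
  deltas:
    - [-0.0014,0.0003,-0.0095,0,0.005,0,0]
    - [-0.0014,0.0003,-0.0095,0,0,0,0]
    - [-0.0014,0.0003,-0.0095,0,0,0,0]
    - [-0.0014,0.0003,-0.0095,0,0,0,0]
    - [-0.0014,0.0003,-0.0095,0,0,0,0]
    - [-0.0014,0.0003,-0.0095,0,0,0,0]
    - [-0.0014,0.0003,-0.0095,0,0,0,0]
    - [-0.001,0.0002,-0.0095,0,0,0,0]

```text
t: 15.7
eef_pos: [0.4732, -0.1004, 0.1751]
tool_rot: [0.0, 0.995, -0.102, -0.001]
contact_force: [1.4, -0.0, 1.0]
gripper_width: -0.0
grasp_force: 0.5
```

```bash
python3 st2.py
```

```text
t 15.7 fix-frame tcp mm [-86.8  33.6 175.1] rot needed [ 0.    -0.002 -0.001] F [ 1.4 -0.   1. ]
```

Call:
jog_arm:
  deltas:
    - [0.0005,-0.0001,-0.0065,0,0,0,0]
    - [0.0008,-0.0002,-0.0065,0,0,0,0]
    - [0.0012,-0.0002,-0.0065,0,0,0,0]
    - [0.0014,-0.0003,-0.0065,0,0,0,0]
    - [0.0016,-0.0003,-0.0065,0,0,0,0]
    - [0.002,-0.0004,-0.0065,0,0,0,0]
    - [0.0012,-0.0002,-0.004,0,0,0,0]

```text
t: 16.4
eef_pos: [0.4819, -0.1021, 0.1323]
tool_rot: [0.0, 0.995, -0.101, -0.001]
contact_force: [-1.4, 0.1, 0.6]
gripper_width: 0.001
grasp_force: 0.4
```

```bash
python3 st2.py
```

```text
t 16.4 fix-frame tcp mm [-77.8  33.7 132.3] rot needed [ 0.    -0.002 -0.001] F [-1.4  0.1  0.6]
```

Almost shut, so I'm going in small steps until the force rises.

Call:
jog_arm:
  deltas:
    - [0.0006,-0.0001,-0.002,0,0,0,0]
    - [0.0006,-0.0001,-0.002,0,0,0,0]
    - [0.0003,-0.0001,-0.001,0,0,0,0]
    - [0.0003,-0.0001,-0.001,0,0,0,0]

```text
t: 16.8
eef_pos: [0.4836, -0.1025, 0.127]
tool_rot: [0.0, 0.995, -0.102, -0.001]
contact_force: [-0.7, -0.0, 1.9]
gripper_width: -0.002
grasp_force: 0.4
```

Call:
jog_arm:
  deltas:
    - [0.0003,0,-0.001,0,0,0,0]
    - [0.0003,0,-0.001,0,0,0,0]

```text
t: 17.0
eef_pos: [0.4843, -0.1026, 0.125]
tool_rot: [0.0, 0.995, -0.102, -0.001]
contact_force: [-1.2, 0.3, 4.0]
gripper_width: 0.001
grasp_force: 2.2
```

Call:
jog_arm:
  deltas:
    - [0.0002,0,-0.0007,0,0,0,0]
    - [0.0001,0,-0.0006,0,0,0,0]

```text
t: 17.2
eef_pos: [0.4845, -0.1026, 0.1246]
tool_rot: [0.0, 0.995, -0.102, -0.001]
contact_force: [-5.9, 0.3, 16.6]
gripper_width: -0.001
grasp_force: 8.6
```

Call:
jog_arm:
  deltas:
    - [0.0001,0,-0.0005,0,0,0,0]
    - [0.0001,0,-0.0005,0,0,0,0]
    - [0,0,0,0,0,0,0]

```text
t: 17.5
eef_pos: [0.4845, -0.1026, 0.1243]
tool_rot: [0.001, 0.995, -0.102, -0.001]
contact_force: [-8.1, 1.2, 21.6]
gripper_width: -0.001
grasp_force: 10.8
```

The foot is on the bar: the height matches θ≈0 and the force has risen to 22 N. I'm lifting off now.

Call:
jog_arm:
  deltas:
    - [0,0,0.004,0,0,0,0]
    - [0,0,0.015,0,0,0,0]
    - [0,0,0.03,0,0,0,0]
    - [0,0.01,0.04,0,0,0,0]
    - [0,0.02,0.04,0,0,0,0]
    - [0,0.03,0.03,0,0,0,0]
    - [0,0.03,0,0,0,0,0]
    - [0,0.03,0,0,0,0,0]
    - [0,0,0,0,0,0,0]
    - [0,0,0,0,0,0,0]

```text
t: 18.5
eef_pos: [0.4847, 0.018, 0.2816]
tool_rot: [0.0, 0.995, -0.101, -0.001]
contact_force: [0.1, -0.2, -0.0]
gripper_width: 0.002
grasp_force: 0.0
```

Run:
```python
from station import bot
from h import *
t=bot.read_camera("top"); crop(t,305,140,80,110,5,"x.png"); a=cv2.imread("pics/x.png")
c=bot.read_camera("side"); crop(c,240,100,80,110,5,"x.png"); b=cv2.imread("pics/x.png")
cv2.imwrite("pics/final.png",np.hstack([a,b]))
F=R.from_euler("z",-.2041)*R.from_euler("y",-np.deg2rad(22)); seat=np.array([.5513,-.1509,.0958])
for th in(0,.05,.1,.2):
    h=np.array([.066-.137*np.cos(th),0,.029+.137*np.sin(th)])
    print(th,((proj(c,seat+F.apply([h-[0,.06,0],h+[0,.06,0]]))-[240,100]+.5)*5+[400,0]).round().tolist())
```

```text
0 [[803.0, 298.0], [696.0, 387.0]]
0.05 [[808.0, 290.0], [701.0, 379.0]]
0.1 [[812.0, 282.0], [705.0, 371.0]]
0.2 [[819.0, 264.0], [712.0, 353.0]]
```

View pics/final.png

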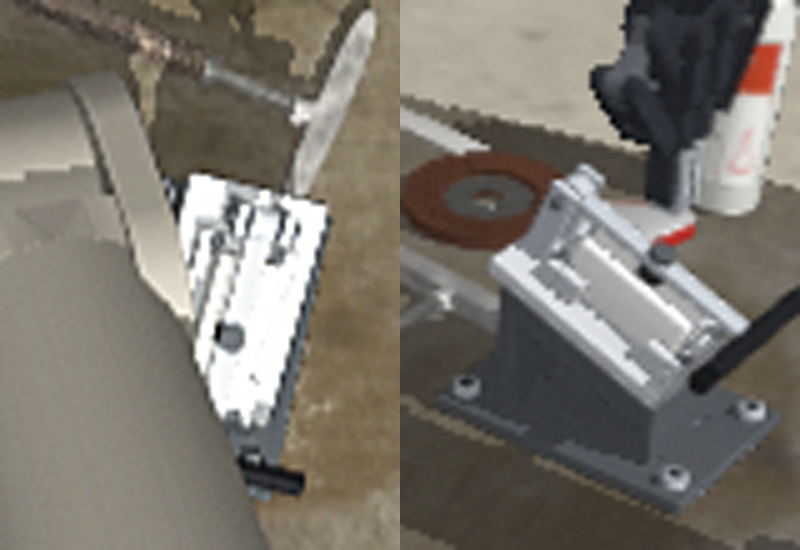

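The side panel shows the lever parallel to the bed with its foot on the bar at (660,265). The handle's left end is at about (698,383), which matches θ≈0, and the gripper is clear.

```bash
python3 -c "
from station import bot
print(bot.hand_in())"
```

```text
the job is handed in; nothing more can be done
None
```

The bar is seated on the bed of the nest, the lever is swung shut with its foot resting on the bar and released, the bystanders were left alone, and the job was handed in at about 18.6 s.

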